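# Set out the stamping place round the red folder

## Task

Set out the stamping place right in front of the robot (the similar things lying at the far left end of the desk, out of reach, have no part in it): take the eraser off the closed ink pad and stand the rubber stamp upright on the middle of the pad in its stead, and stand the glue stick between the ink pad and the red folder, about 3 cm from the pad's edge and level with the pad's middle. Lay the yellow highlighter on the desk alongside the red folder's long edge, on the side away from the ink pad, and lay the eraser alongside the highlighter on its outer side, each parallel to its neighbour, level with its neighbour's middle and with about 3 cm of bare desk between. Leave the pink highlighter where it is.

Things in the scene. Friction and masses are not known exactly. Their poses are not given: they have to be found in the camera images.
- folder: red card folder lying flat, fixed in place, 185 x 120 x 7 mm; origin at the centre of its underside on the desk; x axis along its long edges, pointing roughly away from the robot (within 0.25 rad), y roughly to the robot's left, z up. The ink pad may be on either side of it (left or right).
- ink_pad: closed dark blue ink pad box with a pale label, fixed in place, 74 (x) x 112 (y) x 17 mm, lid shut (it does not open), solid top 16 mm above the desk; origin at the centre of its underside; y axis along its long side, roughly to the robot's left (within 0.25 rad), so its short ends (y = +/-56 mm) face left and right and the folder lies beyond one of them.
- eraser: small blue and white eraser, 19 (x) x 42 (y) x 12 mm, 16 g, lying at the start on the ink pad's lid; origin at the centre of its underside; y axis along its length
- stamp: red-brown rubber stamp standing on the desk: foot 24 (x) x 52 (y) x 12 mm, turned round upright handle up to 28 mm in diameter, 74 mm high in all, 60 g; origin at the centre of its underside, z up; grip the handle about 55 mm above the underside
- glue: white and red glue stick standing upright (its foot is slightly uneven: it may lean by 3 degrees), round, 28 mm in diameter, 92 mm high, 35 g; origin at the centre of its underside, z up
- highlighter: yellow highlighter pen lying on the desk, 21 (x) x 118 (y) x 22 mm high, 13 g, does not roll; origin at the centre of its underside; y axis along its length (cap end either way round is fine)
- pink: pink highlighter pen, same shape as the yellow one, a bystander: not to be moved. (A similar folder, pad, stamp and pink pen at the far left end of the desk, y above 0.6 m, are mere background.)
There are look-alikes about, which are no part of the job. Of the things that look like the ink_pad, the larger one is meant. Leave any green look-alike of the glue alone.

How it is judged:
By the outcome, as a careful person would: the job done as asked, in the order asked, and still so for the second after the job is handed in, with the robot touching nothing.
It also fails if it takes over 112 s, if anything falls off the work surface, if the arm or the gripper's body presses on something with over 40 N, if the wrist force passes 120 N, or if a joint passes its speed limit or range.

## Robot

A 7-joint arm with a two-finger parallel gripper is mounted at the origin on a cart in front of the work surface, level with it; the furniture and walls round the work are solid. World frame = base frame: x ahead of the robot, y to its left, z up, the work surface at z = 0. Lengths are in m, angles in rad, forces in N, time in s.
With the tool pointing down it reaches from about 0.4 to 0.875 m from the base axis. Payload 19.3 kg.
Tool frame: the origin (TCP) lies midway between the tips of the shut fingers; the grasp point (between the pads) lies 19 mm behind it (bot.pinch_z is the distance from the TCP to the grasp point, in m); z points along the fingers, y is the direction in which the jaws open and shut (so a half turn about z gives the same grasp; the last joint's range is limited). The gripper opens to 85 mm and grips with 20 to 120 N. Pads are 22 mm wide; open, the fingers measure 114 mm over their backs; the gripper's body (76 mm by 85 mm) begins 54 mm behind the grasp point. The pads swing forward as they close: fully open they stand 13 mm farther back than shut.
Start: joints at [1.189, 0.521, -0.036, 1.599, 0.021, 1.021, -0.113], TCP at [0.192, -0.595, 0.231] pointing down, gripper open.
Joint ranges: [-2.91, 2.91], [-0.3, 2.13], [-1.5, 1.42], [0.17, 2.43], [-1.26, 4.41], [0.16, 1.93], [-2.52, 2.52]. Speed limits (rad/s): [1.89, 1.89, 2.39, 2.39, 3.01, 3.01, 3.01].

## Interface

Orientations are given as [roll, pitch, yaw] about the fixed x, y, z axes, in that order (R = Rz(yaw) Ry(pitch) Rx(roll)).
In Python, from workcell import bot gives the robot as it stands. The module is installed in compiled form; this text tells all that it offers.
- The arm moves only by the tool move_arm, never from a script. Its argument "moves" is text: rows parted by semicolons, each of 4 numbers parted by spaces: the shift along the tool's x, y, z in mm, then the turn about the tool's z in rad. In form: dx dy dz yaw; .... A call has exactly 10 rows; each row is the pose to reach, as a shift and turn from the pose commanded when the call began, along the tool's axes at that moment; what a row does not reach only later rows make up. A row lasts 1/12 s, in which the tool goes at most 41.7 mm and 7.16 degrees, less where a joint would pass 70% of its speed; a pose out of reach is approached as far as the arm can. A call with a gripper value outside its range is refused whole. "grip" is the opening, from 0 (shut) to 1 (fully open), set as the call begins (left out, the last holds). The fingers move at their own pace and stop on an object; "grip_force" is the grip in N (left out, the last holds). Time passes only in rows, so rows that repeat a pose let the fingers close, or fill a call up. It gives the time, the measured TCP pose, the force and the opening at its end, in the units of the state.
- bot.observe(): the state, without advancing time (a new reading comes with each control period).
- bot.grab_frame(name): name is "scene" or "side" or "wrist"; returns a dict with "frame" (420x560x3 uint8, red, green, blue), "z_map" (420x560 float32, m along the optical axis (not along the pixel's ray), 0 where there is no reading), "K" (3x3 intrinsics, pixels), "eye" and "attitude" of the camera in the world. Camera axes: x right, y up, looking along -z (the intrinsics and any distortion apply to the point x, -y, -z); pixel columns grow to the right and rows downward; lengths in m; the calibration is good to about 2 mm. A picture is of the moment at which its call begins.
- bot.job_done(): hands the job in, once; it reports no verdict.
Trained networks look in a picture, given as the dict that the camera call returned (one of the last four; its "shot" number tells which), for a name from the list of things; names that differ only in an ending like _2 or _b are one class to them, and where a whole thing is asked for, a point or a joint stands for the part that bears it (a point fixed in the world has none). Each returns a list of dicts, best first, with "conf" (0 to 1); they miss things now and then, are a little off and sometimes report something else, mostly with a low value. They report only what shows in the picture. A call takes as long as a camera call. They do not tell look-alikes from the thing itself.
- bot.search_frame(picture, label): "at" ([column, row] in pixels, amid what is visible of it).
- bot.pinpoint(picture, label): "at" ([column, row] in pixels: a listed point, or the origin of a listed thing).
The state is a dict: "clock": time; "qpos": joint angles; "qd": joint speeds; "joint_efforts": joint torques, N m; "position": TCP position; "tool_rot": TCP orientation; "force": force on the tool from outside, world axes, zero at the start; "moment": the same for the moment, N m; "grip_width": finger opening in m.
Only numpy, scipy, OpenCV 4.12 (cv2) and the standard library are available. Lean on these libraries where they do the work, as an engineer would, in place of code of your own. Each camera call takes 0.05 s, during which the arm holds its last target. There are 200 camera calls.

## Working session

There is one attempt and no reset: what is moved stays moved. The work goes in short steps, Python scripts to look and compute and a tool call to move; the robot and the scene stay as the last step left them, time stands still between calls to the robot, and variables do not carry over. Pictures are saved under pics/ and viewed, about 12 in all and at most 16, crops included, and the job is handed in when it is done.

Besides the shell and the picture viewer there is one more tool, called after ">>>" by a JSON object that holds its "api" and its "payload", one argument or row to a line. move_arm: Moves the arm, as the interface text tells. Its arguments: {"type":"object","properties":{"moves":{"type":"string"},"grip":{"type":"number"},"grip_force":{"type":"number"}},"required":["moves"]}

```bash
mkdir -p pics
cat > h.py <<'E'
import numpy as np, cv2
from workcell import bot
from scipy.spatial.transform import Rotation as R
def att(f):
    a=np.array(f["attitude"])
    return a if a.shape==(3,3) else R.from_euler('xyz',a).as_matrix() if a.size==3 else None
def cloud(f):
    z=f["z_map"];K=np.array(f["K"]);v,u=np.mgrid[:z.shape[0],:z.shape[1]]
    p=np.stack([(u-K[0,2])/K[0,0]*z,-(v-K[1,2])/K[1,1]*z,-z],-1)
    P=p@att(f).T+np.array(f["eye"]); P[z==0]=np.nan
    return P
def save(f,n): cv2.imwrite(f"pics/{n}.png",f["frame"][...,::-1])
E
python3 - <<'E'
from h import *
print(bot.observe())
for n in("scene","side","wrist"):
    f=bot.grab_frame(n);save(f,n+"0");print(n,{k:v for k,v in f.items() if k not in("frame","z_map")})
    P=cloud(f)
    for l in("folder","ink_pad","eraser","stamp","glue","highlighter","pink"):
        for d in bot.search_frame(f,l)[:3]:
            c,r=map(int,d["at"]);print(l,round(d["conf"],2),c,r,P[min(r,419),min(c,559)].round(3))
E
```

```text
{'clock': 0.0, 'qpos': array([ 1.1887998 ,  0.52199219, -0.03632169,  1.59996805,  0.02118484,
        1.02108395, -0.11282902]), 'qd': array([-0.00043104, -0.00162642,  0.0006588 , -0.00086337, -0.00090599,
       -0.00061702, -0.00032023]), 'joint_efforts': array([-4.34926123e-04, -9.27112341e+01,  1.98010348e+00, -3.69932091e+01,
        1.79990230e-02,  8.38824199e-03, -4.56200496e-05]), 'position': array([ 0.19160272, -0.59457826,  0.23075369]), 'tool_rot': array([-3.14052744e+00,  6.46527837e-05,  3.11743966e-01]), 'force': array([0.45046908, 0.66090722, 0.29672013]), 'moment': array([-0.01403333,  0.01265647,  0.04195617]), 'grip_width': 0.085486031205357}
scene {'K': array([[519.79696635,   0.        , 280.73638898],
       [  0.        , 519.79696635, 216.84879198],
       [  0.        ,   0.        ,   1.        ]]), 'eye': array([-0.45640257,  0.65861315,  0.83101318]), 'attitude': array([ 0.97402969, -0.01125438, -2.17922158]), 'shot': 1}
folder 0.81 308 203 [ 0.545 -0.148  0.01 ]
ink_pad 0.98 227 238 [0.521 0.139 0.015]
ink_pad 0.74 163 248 [0.577 0.295 0.014]
eraser 0.5
[... 294 characters left out ...]
,
       [  0.        , 535.61197393, 201.85707646],
       [  0.        ,   0.        ,   1.        ]]), 'eye': array([-0.005887  , -1.27355663,  1.11644253]), 'attitude': array([ 0.90604157, -0.00317386, -0.36772512]), 'shot': 2}
folder 0.74 307 236 [ 0.549 -0.156  0.008]
ink_pad 0.67 266 158 [0.58  0.286 0.018]
stamp 0.51 238 137 [0.51  0.399 0.059]
pink 0.59 338 293 [ 0.528 -0.41   0.019]
wrist {'K': array([[359.04957464,   0.        , 274.7242259 ],
       [  0.        , 359.04957464, 208.61702306],
       [  0.        ,   0.        ,   1.        ]]), 'eye': array([ 0.25656109, -0.57400388,  0.3735041 ]), 'attitude': array([-2.74502690e-01, -3.42192562e-05, -1.25724562e+00]), 'shot': 3}
```

View pics/scene0.png

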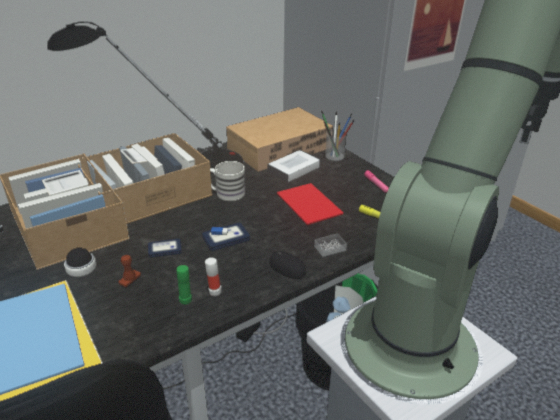

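View pics/side0.png

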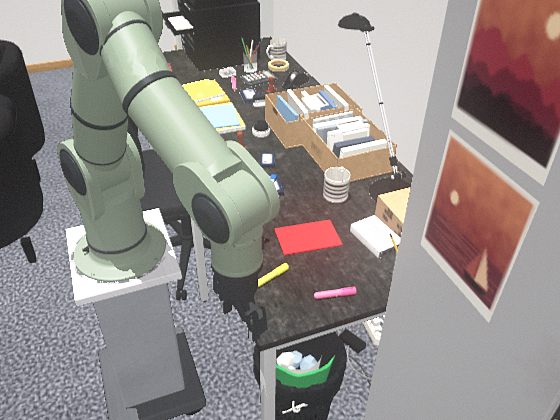

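The scene view shows the pad with the eraser at (227,237), a smaller look-alike pad at (163,248), and the stamp at (128,270). The white and red glue is at (212,274) and the green look-alike at (184,285). The folder is at (308,203), yellow at (370,211) and pink at (376,181). The side view agrees. Next I'll measure with colour and depth.

```bash
cat >> h.py <<'E'
def rect(pts):
    """pts Nx2 (m) -> centre, (long, short) mm, angle of the long axis"""
    (c,(w,h),a)=cv2.minAreaRect((pts*1000).astype(np.float32)); a=np.deg2rad(a)
    if w<h: w,h,a=h,w,a+np.pi/2
    a=(a+np.pi/2)%np.pi-np.pi/2
    return np.round(c,1),(round(w,1),round(h,1)),round(a,3)
def hsv(f): return cv2.cvtColor(f["frame"],cv2.COLOR_RGB2HSV)
def seg(f,P,lo,hi,box,zr=(-.01,.12),smin=80,vmin=60,vmax=256,smax=256):
    """largest blob of hue lo..hi within world box x0,x1,y0,y1"""
    H=hsv(f).astype(int);h=H[...,0]
    m=((h>=lo)&(h<=hi)) if lo<=hi else ((h>=lo)|(h<=hi))
    m&=(H[...,1]>=smin)&(H[...,1]<=smax)&(H[...,2]>=vmin)&(H[...,2]<=vmax)
    x,y,z=np.moveaxis(np.nan_to_num(P,nan=9),-1,0)
    m&=(x>box[0])&(x<box[1])&(y>box[2])&(y<box[3])&(z>zr[0])&(z<zr[1])
    n,L,s,_=cv2.connectedComponentsWithStats(m.astype(np.uint8))
    if n<2: return None
    return P[L==1+np.argmax(s[1:,4])]
def rep(name,p):
    if p is None: print(name,None);return
    print(name,len(p),*rect(p[:,:2]),"zmed,max",np.median(p[:,2]).round(3),p[:,2].max().round(3))
def above(f,P,box,zr):
    x,y,z=np.moveaxis(np.nan_to_num(P,nan=9),-1,0)
    return P[(x>box[0])&(x<box[1])&(y>box[2])&(y<box[3])&(z>zr[0])&(z<zr[1])]
E
python3 - <<'E'
from h import *
for n in("scene","side"):
    f=bot.grab_frame(n);P=cloud(f);print(n)
    rep("folder",seg(f,P,170,8,(.4,.7,-.3,.0)))
    rep("pad",seg(f,P,95,130,(.42,.62,.05,.23),(.0,.04),40,10))
    rep("padz",above(f,P,(.42,.62,.05,.23),(.009,.05)))
    rep("eraser",above(f,P,(.42,.62,.05,.23),(.022,.05)))
    rep("stamp",above(f,P,(.45,.6,.36,.46),(.006,.1)))
    rep("stamphandle",above(f,P,(.45,.6,.36,.46),(.05,.1)))
    rep("glue",above(f,P,(.33,.42,.22,.30),(.02,.12)))
    rep("yellow",seg(f,P,22,35,(.3,.5,-.36,-.15)))
    rep("pink",seg(f,P,150,178,(.4,.7,-.5,-.3)))
E
```

```text
scene
folder 1604 [ 558.6 -160.9] (211.9, 135.0) -0.148 zmed,max 0.008 0.014
pad 540 [553.3 127.1] (121.7, 109.3) 1.442 zmed,max 0.017 0.034
padz 759 [538.3 133.4] (113.4, 76.0) 1.452 zmed,max 0.018 0.034
eraser 102 [545.2 126.4] (77.2, 58.9) -1.408 zmed,max 0.029 0.034
stamp 356 [521.  408.9] (100.0, 54.9) 0.5 zmed,max 0.028 0.077
stamphandle 105 [517.7 409.8] (22.0, 20.4) 0.696 zmed,max 0.068 0.077
glue 344 [372.3 261.2] (28.8, 25.8) 0.261 zmed,max 0.065 0.096
yellow 181 [ 420.1 -276.2] (77.8, 53.0) 0.336 zmed,max 0.015 0.025
pink 199 [ 540.1 -411.5] (157.0, 39.9) -0.217 zmed,max 0.017 0.028
side
folder 1712 [ 553.3 -152.2] (191.1, 140.2) -0.143 zmed,max 0.009 0.016
pad 95 [558.2 129.5] (120.0, 32.7) 1.419 zmed,max 0.019 0.039
padz 149 [573.5 137. ] (139.4, 60.8) 1.421 zmed,max 0.019 0.039
eraser 43 [554.2 126.8] (106.7, 26.1) 1.403 zmed,max 0.029 0.039
stamp 100 [559.5 405. ] (90.2, 66.3) 0.544 zmed,max 0.041 0.08
stamphandle 41 [518.4 406.1] (23.7, 19.5) 1.223 zmed,max 0.069 0.08
  return _methods._mean(a, axis=axis, dtype=dtype,
  ret = ret.dtype.type(ret / rcount)
Traceback (most recent call last):
  File "h.py", line 32, in rep
    print(name,len(p),*rect(p[:,:2]),"zmed,max",np.median(p[:,2]).round(3),p[:,2].max().round(3))
                                                                           ~~~~~~~~~~^^
ValueError: zero-size array to reduction operation maximum which has no identity
```

>>> {"api": "move_arm", "payload": {
  "moves": "445 -377 -120 0.31;445 -377 -120 0.31;445 -377 -120 0.31;445 -377 -120 0.31;445 -377 -120 0.31;445 -377 -120 0.31;445 -377 -120 0.31;445 -377 -120 0.31;445 -377 -120 0.31;445 -377 -120 0.31"
}}

```text
clock: 2.13
position: [0.4078, -0.2464, 0.316]
tool_rot: [3.141, -0.001, 0.002]
force: [1.1, -0.3, 0.4]
grip_width: 0.0849
```

```bash
cat >> h.py <<'E'
def deltas(*wps):
    """world waypoints (x,y,z mm,yaw) -> tool-frame rows from the present pose, with rows needed"""
    s=bot.observe();p=np.array(s["position"])*1000;Rm=R.from_euler('xyz',s["tool_rot"]).as_matrix();yw=s["tool_rot"][2]
    last=np.zeros(3);ly=0
    print("t",round(s["clock"],2),"tcp",p.round(1),"yaw",round(yw,3),"w",round(s["grip_width"]*1000,1),"F",s["force"].round(1))
    # ideal vertical tool
    Rm=np.array([[np.cos(yw),np.sin(yw),0],[np.sin(yw),-np.cos(yw),0],[0,0,-1]])
    for w in wps:
        d=Rm.T@(np.array(w[:3])-p);a=(yw-w[3]+np.pi/2)%np.pi-np.pi/2
        n=max(np.linalg.norm(d-last)/41.7,abs(a-ly)/.125);last,ly=d,a
        print("  ",w,"->",d.round(0),round(a,3),"rows",round(n,1))
E
python3 -c "
from h import *
deltas((500,-100,350,0))"
```

```text
t 2.13 tcp [ 407.8 -246.4  316. ] yaw 0.002 w 84.9 F [ 1.1 -0.3  0.4]
   (500, -100, 350, 0) -> [  92. -146.  -34.] 0.002 rows 4.2
```

>>> {"api": "move_arm", "payload": {
  "moves": "40 -60 -15 0;70 -110 -25 0;92 -146 -34 0;92 -146 -34 0;92 -146 -34 0;92 -146 -34 0;92 -146 -34 0;92 -146 -34 0;92 -146 -34 0;92 -146 -34 0"
}}

```text
clock: 2.97
position: [0.4985, -0.103, 0.3492]
tool_rot: [3.141, 0.0, 0.0]
force: [-0.2, 0.6, 0.5]
grip_width: 0.0854
```

```bash
python3 -c "
from h import *
f=bot.grab_frame('wrist');save(f,'w1');np.savez('w1.npz',**f)
deltas()"
```

```text
t 3.02 tcp [ 498.6 -102.9  349.3] yaw 0.0 w 85.3 F [ 0.5 -0.8  0.7]
```

View pics/w1.png

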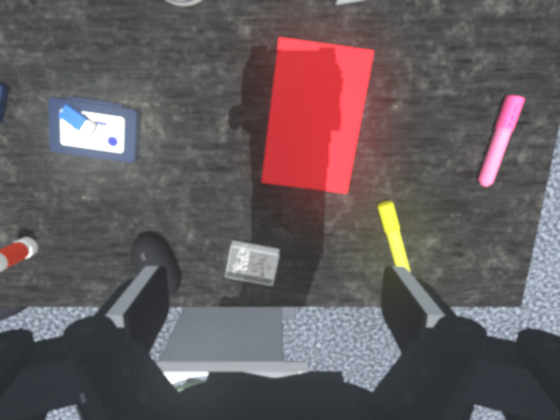

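The folder runs from (278,38) to (350,193), the pad is at (93,130) with the eraser at (77,120), pink is at (502,140), and yellow (partly hidden by a finger) is at (397,235). The glue is at (18,250).

```bash
cat >> h.py <<'E'
def flat(f,z):
    """every pixel's ray cut with the plane at height z (m) -> xy"""
    K=np.array(f["K"]);v,u=np.mgrid[:420,:560]
    d=np.stack([(u-K[0,2])/K[0,0],-(v-K[1,2])/K[1,1],-np.ones(u.shape)],-1)@att(f).T
    e=np.array(f["eye"]);return (e+d*((z-e[2])/d[...,2])[...,None])[...,:2]
def blob(f,lo,hi,box,z,smin=80,vmin=60,vmax=256,smax=256,pick=None,close=0):
    H=hsv(f).astype(int);h=H[...,0];xy=flat(f,z)
    m=((h>=lo)&(h<=hi)) if lo<=hi else ((h>=lo)|(h<=hi))
    m&=(H[...,1]>=smin)&(H[...,1]<=smax)&(H[...,2]>=vmin)&(H[...,2]<=vmax)
    m&=(xy[...,0]>box[0])&(xy[...,0]<box[1])&(xy[...,1]>box[2])&(xy[...,1]<box[3])
    m=m.astype(np.uint8)
    if close: m=cv2.morphologyEx(m,cv2.MORPH_CLOSE,np.ones((close,close),np.uint8))
    n,L,s,_=cv2.connectedComponentsWithStats(m)
    if n<2: return None
    i=1+np.argmax(s[1:,4]);return xy[L==i]
def rp(name,p):
    if p is None: print(name,None);return
    print(name,len(p),*rect(p),"mean",(p.mean(0)*1000).round(1))
E
python3 - <<'E'
from h import *
f=dict(np.load('w1.npz'))
rp("folder",blob(f,170,8,(.4,.75,-.3,.0),.007,100))
rp("pad",blob(f,95,130,(.4,.65,.03,.23),.016,40,25,close=9))
rp("eraser",blob(f,95,115,(.4,.65,.03,.23),.028,120,110))
rp("yellow",blob(f,22,36,(.3,.5,-.36,-.15),.011,100))
rp("pink",blob(f,150,178,(.4,.7,-.5,-.3),.011))
P=cloud(f)
p=above(f,P,(.44,.65,.05,.24),(.022,.05));rp("eraserz",p[:,:2])
p=above(f,P,(.44,.65,.05,.24),(.010,.05));rp("padz",p[:,:2])
im=f["frame"][80:180,30:160];cv2.imwrite('pics/c1.png',cv2.resize(im[...,::-1],None,fx=5,fy=5,interpolation=cv2.INTER_CUBIC))
E
```

```text
folder 14133 [ 546.5 -155.5] (198.6, 125.6) -0.121 mean [ 555.9 -155.8]
pad 3298 [539.6 132.2] (114.9, 74.6) 1.432 mean [541.8 132.5]
eraser 328 [555.4 150.8] (28.9, 20.0) 0.937 mean [556.  150.8]
yellow 1114 [ 389.6 -272.9] (114.9, 24.6) 0.329 mean [ 396.3 -271. ]
pink 1253 [ 523.7 -399.8] (121.8, 28.2) -0.189 mean [ 537.8 -401.1]
eraserz 579 [550.3 145.9] (43.1, 19.3) 0.913 mean [550.9 145.2]
padz 4952 [539.3 133.6] (112.9, 74.6) 1.426 mean [539.6 132.3]
```

View pics/c1.png

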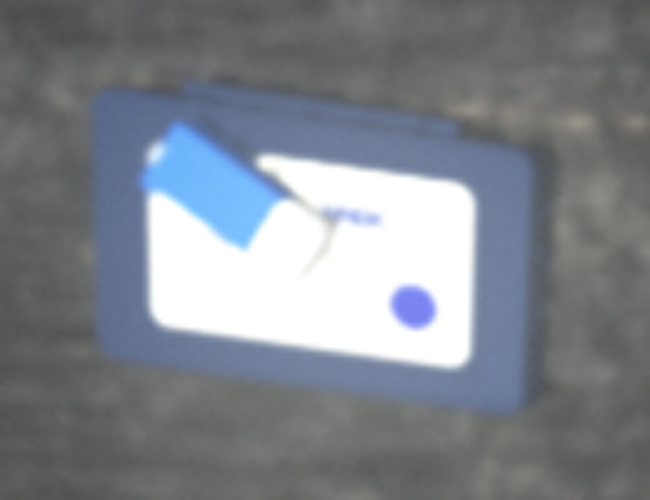

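```bash
python3 -c "
from h import *
deltas((550,146,90,0.913))"
```

```text
t 3.02 tcp [ 498.6 -102.9  349.3] yaw 0.0 w 85.3 F [ 0.5 -0.8  0.7]
   (550, 146, 90, 0.913) -> [  52. -249.  259.] -0.913 rows 8.7
```

>>> {"api": "move_arm", "payload": {
  "moves": "6 -29 29 -0.11;12 -58 60 -0.22;18 -87 90 -0.33;24 -116 120 -0.44;30 -145 150 -0.55;36 -174 180 -0.66;42 -203 210 -0.77;48 -230 238 -0.88;52 -249 259 -0.913;52 -249 259 -0.913",
  "grip": 0.5
}}

```text
clock: 3.85
position: [0.5486, 0.1508, 0.0861]
tool_rot: [-3.137, 0.002, 0.921]
force: [-0.8, 0.7, 0.1]
grip_width: 0.043
```

Run:
```python
from h import *
f=bot.grab_frame('wrist');save(f,'w2');P=cloud(f);print(f["eye"])
p=above(f,P,(.44,.65,.05,.24),(.0225,.04));rp("eraserz",p[:,:2])
rp("blue",blob(f,95,115,(.44,.65,.05,.23),.028,120,110))
p=above(f,P,(.44,.65,.03,.24),(.010,.04));rp("padz",p[:,:2])
deltas((550,146,18,.913))
```

```text
[0.59025113 0.20530262 0.22814348]
eraserz 2119 [550.6 146.2] (41.8, 18.8) 0.916 mean [551.5 147.6]
blue 1273 [555.5 151.1] (30.7, 17.9) 0.942 mean [556.7 151.9]
padz 16966 [539.4 133.6] (112.3, 74.5) 1.431 mean [539.2 141.9]
t 3.9 tcp [549.2 148.5  88. ] yaw 0.918 w 42.5 F [0.4 0.  0. ]
   (550, 146, 18, 0.913) -> [-2.  2. 70.] 0.005 rows 1.7
```

View pics/w2.png

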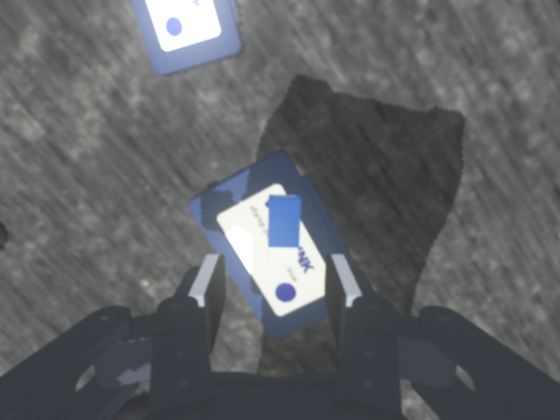

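Eraser at (550.6,146.2), 0.916 rad. Pad at (539.4,133.6), yaw −0.140. The picture shows the eraser at (285,220), in line between the fingers.

>>> {"api": "move_arm", "payload": {
  "moves": "0 0 20 0;0 0 40 0;0 0 55 0;0 0 65 0;0 0 70 0;0 0 72 0;0 0 72 0;0 0 72 0;0 0 72 0;0 0 72 0"
}}

```text
clock: 4.73
position: [0.5508, 0.147, 0.0189]
tool_rot: [3.141, -0.001, 0.915]
force: [0.6, 0.7, 0.4]
grip_width: 0.043
```

Run:
```python
from h import *
deltas((550,146,70,.913),(630,-10,70,-.12),(630,-10,4,-.12))
```

```text
t 4.73 tcp [550.8 147.   18.9] yaw 0.915 w 43.0 F [0.6 0.7 0.4]
   (550, 146, 70, 0.913) -> [ -1.  -0. -51.] 0.002 rows 1.2
   (630, -10, 70, -0.12) -> [-76. 159. -51.] 1.035 rows 8.3
   (630, -10, 4, -0.12) -> [-76. 159.  15.] 1.035 rows 1.6
```

Close for four rows, then lift.

>>> {"api": "move_arm", "payload": {
  "moves": "0 0 0 0;0 0 0 0;0 0 0 0;0 0 0 0;0 0 0 0;0 0 -20 0;0 0 -50 0;-12 25 -55 0.12;-24 50 -55 0.24;-36 75 -55 0.36",
  "grip": 0.0,
  "grip_force": 30
}}

```text
clock: 5.57
position: [0.5887, 0.0719, 0.0742]
tool_rot: [3.141, -0.001, 0.55]
force: [0.4, 0.2, -0.2]
grip_width: 0.0176
```

Run:
```python
from h import *
deltas((630,-10,70,-.12),(630,-10,3,-.12))
```

```text
t 5.57 tcp [588.7  71.9  74.2] yaw 0.55 w 17.6 F [ 0.4  0.2 -0.2]
   (630, -10, 70, -0.12) -> [-8. 91.  4.] 0.67 rows 5.4
   (630, -10, 3, -0.12) -> [-8. 91. 71.] 0.67 rows 1.6
```

>>> {"api": "move_arm", "payload": {
  "moves": "-1 15 2 0.12;-3 32 4 0.24;-4 49 4 0.36;-5 66 4 0.48;-7 83 4 0.6;-8 91 25 0.67;-8 91 45 0.67;-8 91 60 0.67;-8 91 70 0.67;-8 91 70 0.67"
}}

```text
clock: 6.4
position: [0.6285, -0.0087, 0.0017]
tool_rot: [3.141, 0.002, -0.115]
force: [-0.4, -0.1, -0.0]
grip_width: 0.0178
```

Run:
```python
from h import *
deltas((630,-10,100,-.12))
```

```text
t 6.4 tcp [628.5  -8.7   1.7] yaw -0.115 w 17.8 F [-0.4 -0.1 -0. ]
   (630, -10, 100, -0.12) -> [  2.   1. -98.] 0.005 rows 2.4
```

>>> {"api": "move_arm", "payload": {
  "moves": "0 0 0 0;0 0 0 0;0 0 0 0;0 0 -30 0;0 0 -70 0;0 0 -110 0;-10 -35 -120 -0.12;-20 -70 -130 -0.24;-30 -105 -140 -0.36;-40 -140 -150 -0.48",
  "grip": 0.5
}}

```text
clock: 7.23
position: [0.6051, 0.1363, 0.1548]
tool_rot: [3.141, -0.001, 0.37]
force: [-0.0, 1.1, 0.4]
grip_width: 0.0427
```

Run:
```python
from h import *
f=bot.grab_frame('scene');P=cloud(f)
p=above(f,P,(.5,.85,.2,.55),(.06,.4))
for x in np.arange(.5,.85,.05):
    q=p[(p[:,0]>=x)&(p[:,0]<x+.05)]
    if len(q): print(round(x,2),[(round(y,2),q[(q[:,1]>=y)&(q[:,1]<y+.05),2].max().round(2)) for y in np.arange(.2,.55,.05) if ((q[:,1]>=y)&(q[:,1]<y+.05)).any()])
deltas((450,340,230,.55))
```

```text
0.5 [(np.float64(0.35), np.float64(0.07)), (np.float64(0.4), np.float64(0.08))]
0.55 [(np.float64(0.2), np.float64(0.26))]
0.65 [(np.float64(0.3), np.float64(0.12)), (np.float64(0.35), np.float64(0.12)), (np.float64(0.4), np.float64(0.12)), (np.float64(0.45), np.float64(0.12)), (np.float64(0.5), np.float64(0.12))]
0.7 [(np.float64(0.2), np.float64(0.11)), (np.float64(0.25), np.float64(0.11)), (np.float64(0.3), np.float64(0.12)), (np.float64(0.35), np.float64(0.12)), (np.float64(0.4), np.float64(0.12)), (np.float64(0.45), np.float64(0.12)), (np.float64(0.5), np.float64(0.12))]
0.75 [(np.float64(0.2), np.float64(0.13)), (np.float64(0.25), np.float64(0.13)), (np.float64(0.3), np.float64(0.12)), (np.float64(0.35), np.float64(0.13)), (np.float64(0.4), np.float64(0.13)), (np.float64(0.45), np.float64(0.13)), (np.float64(0.5), np.float64(0.13))]
0.8 [(np.float64(0.2), np.float64(0.13)), (np.float64(0.25), np.float64(0.13)), (np.float64(0.3), np.float64(0.12)), (np.float64(0.35), np.float64(0.13)), (np.float64(0.4), np.float64(0.13)), (np.float64(0.45), np.float64(0.13)), (np.float64(0.5), np.float64(0.13))]
t 7.28 tcp [604.1 145.4 156.8] yaw 0.387 w 42.8 F [-3.3 10.7  2.8]
   (450, 340, 230, 0.55) -> [ -69. -238.  -73.] -0.163 rows 6.2
```

>>> {"api": "move_arm", "payload": {
  "moves": "-11 -38 -12 -0.05;-22 -76 -24 -0.1;-33 -114 -36 -0.16;-44 -152 -48 -0.16;-55 -190 -60 -0.16;-66 -225 -70 -0.16;-69 -235 -73 -0.16;-69 -235 -73 -0.16;-69 -235 -73 -0.16;-69 -235 -73 -0.16",
  "grip": 0.6
}}

```text
clock: 8.12
position: [0.458, 0.3285, 0.2261]
tool_rot: [3.141, 0.0, 0.523]
force: [0.4, -0.5, -0.1]
grip_width: 0.0514
```

Run:
```python
from h import *
f=bot.grab_frame('wrist');save(f,'w3');P=cloud(f)
p=above(f,P,(.45,.6,.35,.47),(.055,.1));rp("handle",p[:,:2])
p=above(f,P,(.45,.6,.35,.47),(.006,.016));rp("foot",p[:,:2])
p=above(f,P,(.45,.6,.35,.47),(.006,.1));rp("all",p[:,:2])
p=above(f,P,(.33,.42,.2,.3),(.08,.12));rp("glue",p[:,:2])
deltas()
```

```text
handle 810 [519.7 408.7] (24.1, 24.1) 0.537 mean [519.6 407.7]
foot 595 [519.7 408.7] (52.1, 24.0) -1.139 mean [521.2 403.1]
all 1658 [519.4 408.3] (52.3, 28.0) -1.103 mean [520.1 404.9]
glue 775 [374.1 261.5] (25.7, 25.1) -0.361 mean [375.7 262.8]
t 8.17 tcp [458.  328.3 226. ] yaw 0.523 w 50.9 F [-1.1 -0.4  0.4]
```

View pics/w3.png

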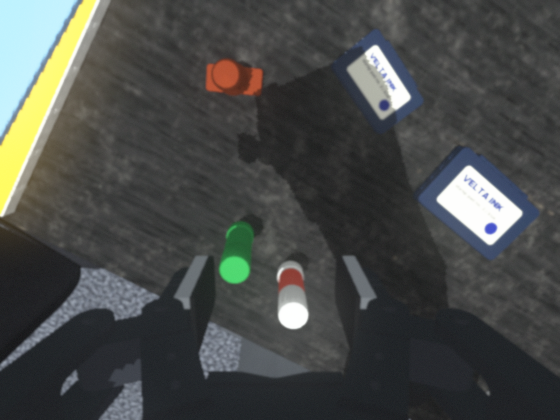

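Stamp handle at (228,72): centre (519.7,408.7), foot axis −1.139. Glue at (292,300): (374,261.5).

```bash
python3 -c "
from h import *
deltas((519.7,408.7,110,.432),(519.7,408.7,36,.432))"
```

```text
t 8.17 tcp [458.  328.3 226. ] yaw 0.523 w 50.9 F [-1.1 -0.4  0.4]
   (519.7, 408.7, 110, 0.432) -> [ 94. -39. 116.] 0.091 rows 3.7
   (519.7, 408.7, 36, 0.432) -> [ 94. -39. 190.] 0.091 rows 1.8
```

>>> {"api": "move_arm", "payload": {
  "moves": "24 -10 25 0.03;48 -20 50 0.06;72 -30 80 0.09;88 -37 105 0.09;94 -39 116 0.09;94 -39 130 0.09;94 -39 150 0.09;94 -39 170 0.09;94 -39 186 0.09;94 -39 190 0.09"
}}

```text
clock: 9.0
position: [0.5185, 0.4084, 0.0344]
tool_rot: [3.14, 0.002, 0.434]
force: [0.9, -0.9, 0.2]
grip_width: 0.0514
```

```bash
python3 -c "
from h import *
deltas((519.7,408.7,36,.432),(519.7,408.7,100,.432),(539.4,133.6,100,-.14))"
```

```text
t 9.0 tcp [518.5 408.4  34.4] yaw 0.434 w 51.4 F [ 0.9 -0.9  0.2]
   (519.7, 408.7, 36, 0.432) -> [ 1.  0. -2.] 0.002 rows 0.0
   (519.7, 408.7, 100, 0.432) -> [  1.   0. -66.] 0.002 rows 1.5
   (539.4, 133.6, 100, -0.14) -> [-96. 258. -66.] 0.574 rows 6.6
```

>>> {"api": "move_arm", "payload": {
  "moves": "0 0 0 0;0 0 0 0;0 0 0 0;0 0 0 0;0 0 0 0;0 0 -15 0;0 0 -40 0;0 0 -65 0;-5 15 -70 0.04;-15 40 -70 0.1",
  "grip": 0.0,
  "grip_force": 40
}}

```text
clock: 9.83
position: [0.5223, 0.3709, 0.1096]
tool_rot: [-3.138, -0.004, 0.336]
force: [0.5, 0.4, -0.8]
grip_width: 0.024
```

```bash
python3 -c "
from h import *
deltas((539.4,133.6,103,-.14),(539.4,133.6,65,-.14))"
```

```text
t 9.83 tcp [522.3 370.9 109.6] yaw 0.336 w 24.0 F [ 0.5  0.4 -0.8]
   (539.4, 133.6, 103, -0.14) -> [-62. 230.   7.] 0.476 rows 5.7
   (539.4, 133.6, 65, -0.14) -> [-62. 230.  45.] 0.476 rows 0.9
```

>>> {"api": "move_arm", "payload": {
  "moves": "-6 24 2 0.05;-14 54 4 0.11;-23 86 6 0.18;-32 118 7 0.25;-41 150 7 0.32;-50 182 7 0.39;-57 210 7 0.45;-62 225 7 0.476;-62 230 7 0.476;-62 230 7 0.476"
}}

```text
clock: 10.67
position: [0.5396, 0.1295, 0.0999]
tool_rot: [-3.141, -0.001, -0.142]
force: [-0.7, 0.2, -0.4]
grip_width: 0.0247
```

Run:
```python
from h import *
f=bot.grab_frame('wrist');save(f,'w4');P=cloud(f)
p=above(f,P,(.49,.6,.07,.2),(.055,.10));rp("foot?",p[:,:2]); print(np.percentile(p[:,2],[1,5,50]) if len(p) else 0)
deltas((539.4,133.6,60,-.14))
```

```text
foot? 3799 [540.6 128.9] (52.4, 26.5) 1.414 mean [546.2 128.1]
[0.06257581 0.0683954  0.07486463]
t 10.72 tcp [539.4 131.   99.8] yaw -0.14 w 24.6 F [-0.4  0.9 -0.5]
   (539.4, 133.6, 60, -0.14) -> [-0. -3. 40.] -0.0 rows 1.0
```

View pics/w4.png

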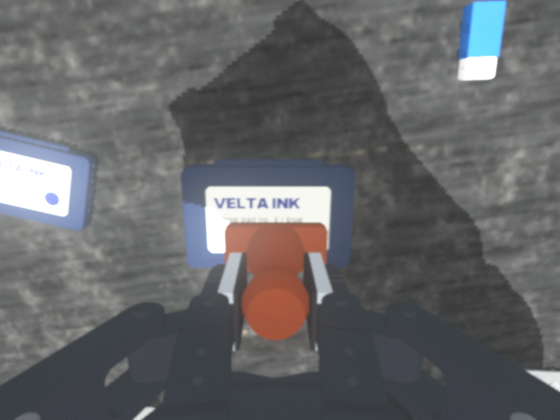

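Stamp held aligned above the pad; its foot is at (276,235). The foot is about 4 mm off in y, so I'll correct that while lowering.

>>> {"api": "move_arm", "payload": {
  "moves": "-1 -4 10 0;-1 -4 20 0;-1 -4 28 0;-1 -4 34 0;-1 -4 39 0;-1 -4 42 0;-1 -4 44 0;-1 -4 45 0;-1 -4 46 0;-1 -4 46 0"
}}

```text
clock: 11.55
position: [0.5391, 0.1344, 0.0542]
tool_rot: [-3.142, -0.001, -0.141]
force: [-4.7, -1.3, 12.9]
grip_width: 0.0238
```

Run:
```python
from h import *
f=bot.grab_frame('wrist');P=cloud(f)
p=above(f,P,(.49,.6,.07,.2),(.023,.035));rp("foot",p[:,:2]); print(np.percentile(p[:,2],[50]))
deltas()
```

```text
foot 1841 [539.7 133.8] (52.1, 26.3) 1.431 mean [544.7 133. ]
[0.02784216]
t 11.6 tcp [539.  134.5  54.2] yaw -0.141 w 24.2 F [-4.9 -1.1 14.3]
```

>>> {"api": "move_arm", "payload": {
  "moves": "0 0 0 0;0 0 0 0;0 0 0 0;0 0 -20 0;0 0 -50 0;0 0 -85 0;0 -10 -110 -0.1;-25 -30 -125 -0.2;-50 -55 -130 -0.3;-75 -80 -130 -0.4",
  "grip": 0.55
}}

```text
clock: 12.43
position: [0.4757, 0.2251, 0.185]
tool_rot: [-3.141, -0.003, 0.262]
force: [0.6, -0.1, 0.2]
grip_width: 0.047
```

```bash
python3 -c "
from h import *
deltas((340,240,190,.6))"
```

```text
t 12.43 tcp [475.7 225.1 185. ] yaw 0.262 w 47.0 F [ 0.6 -0.1  0.2]
   (340, 240, 190, 0.6) -> [-127.  -50.   -5.] -0.338 rows 3.3
```

```bash
python3 -c "
from h import *
deltas((374,261.5,185,.6))"
```

```text
t 12.43 tcp [475.7 225.1 185. ] yaw 0.262 w 47.0 F [ 0.6 -0.1  0.2]
   (374, 261.5, 185, 0.6) -> [-89. -62.  -0.] -0.338 rows 2.7
```

>>> {"api": "move_arm", "payload": {
  "moves": "-25 -15 0 -0.08;-50 -32 0 -0.16;-72 -48 0 -0.24;-84 -58 0 -0.33;-89 -62 0 -0.33;-89 -62 0 -0.33;-89 -62 0 -0.33;-89 -62 0 -0.33;-89 -62 0 -0.33;-89 -62 0 -0.33"
}}

```text
clock: 13.27
position: [0.3745, 0.2611, 0.1831]
tool_rot: [-3.142, 0.0, 0.587]
force: [0.2, -1.1, -0.6]
grip_width: 0.047
```

Run:
```python
from h import *
f=bot.grab_frame('wrist');P=cloud(f);save(f,'w5')
p=above(f,P,(.33,.43,.2,.3),(.08,.10));rp("gluetop",p[:,:2])
p=above(f,P,(.33,.43,.2,.3),(.01,.05));rp("gluelow",p[:,:2])
p=above(f,P,(.33,.43,.3,.39),(.06,.12));rp("green",p[:,:2])
p=above(f,P,(.47,.6,.07,.2),(.055,.10));rp("stamp",p[:,:2])
deltas()
```

```text
gluetop 1196 [373.6 261.3] (25.7, 25.5) -0.989 mean [374.4 261.9]
gluelow 284 [376.6 262.2] (27.9, 16.5) -1.029 mean [380.4 264.7]
green 1484 [386.1 326.5] (26.2, 26.0) 0.413 mean [387.6 326. ]
stamp 585 [534.3 139.8] (20.0, 12.6) 0.555 mean [533.5 141.3]
t 13.32 tcp [374.3 261.1 183.2] yaw 0.587 w 47.0 F [-0.6  0.5  0.5]
```

View pics/w5.png

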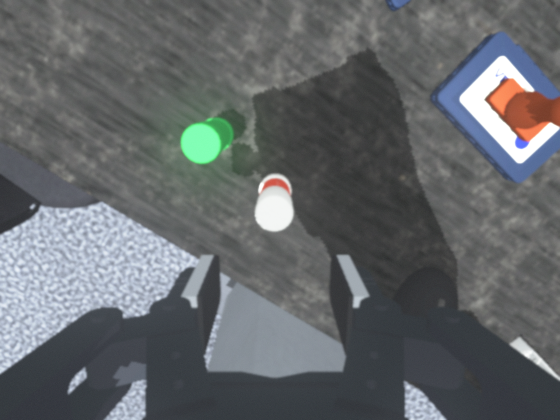

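>>> {"api": "move_arm", "payload": {
  "moves": "-1 0 30 0;-1 0 60 0;-1 0 90 0;-1 0 115 0;-1 0 133 0;-1 0 142 0;-1 0 146 0;-1 0 147 0;-1 0 147 0;-1 0 147 0"
}}

```text
clock: 14.15
position: [0.3736, 0.2612, 0.0372]
tool_rot: [-3.142, -0.002, 0.588]
force: [-0.3, 0.1, 0.5]
grip_width: 0.0467
```

```bash
python3 -c "
from h import *
print('target',np.array([539.4,133.6])-100*np.array([-np.sin(-.14),np.cos(-.14)]))
deltas((374,261,136,.587),(525.4,34.6,136,.5))"
```

```text
target [525.44568854  34.57840038]
t 14.15 tcp [373.6 261.2  37.2] yaw 0.588 w 46.7 F [-0.3  0.1  0.5]
   (374, 261, 136, 0.587) -> [  0.   0. -99.] 0.001 rows 2.4
   (525.4, 34.6, 136, 0.5) -> [  1. 273. -99.] 0.088 rows 6.5
```

>>> {"api": "move_arm", "payload": {
  "moves": "0 0 0 0;0 0 0 0;0 0 0 0;0 0 0 0;0 0 0 0;0 0 -20 0;0 0 -50 0;0 0 -80 0;0 15 -100 0;0 40 -105 0",
  "grip": 0.0,
  "grip_force": 35
}}

```text
clock: 14.98
position: [0.3958, 0.2296, 0.1448]
tool_rot: [-3.141, -0.005, 0.592]
force: [0.8, 0.6, -0.3]
grip_width: 0.0262
```

```bash
python3 -c "
from h import *
deltas((525.4,34.6,140,.5),(525.4,34.6,60,.5))"
```

```text
t 14.98 tcp [395.8 229.6 144.8] yaw 0.592 w 26.2 F [ 0.8  0.6 -0.3]
   (525.4, 34.6, 140, 0.5) -> [ -1. 234.   5.] 0.092 rows 5.6
   (525.4, 34.6, 60, 0.5) -> [ -1. 234.  85.] 0.092 rows 1.9
```

>>> {"api": "move_arm", "payload": {
  "moves": "0 30 0 0.02;0 65 0 0.04;0 105 0 0.06;0 145 0 0.09;-1 185 3 0.09;-1 215 10 0.09;-1 231 30 0.09;-1 234 55 0.09;-1 234 75 0.09;-1 234 85 0.09"
}}

```text
clock: 15.82
position: [0.5235, 0.0318, 0.0545]
tool_rot: [-3.141, 0.002, 0.498]
force: [-0.6, 0.6, -0.7]
grip_width: 0.026
```

Run:
```python
from h import *
f=bot.grab_frame('wrist');P=cloud(f)
p=above(f,P,(.48,.58,-.01,.08),(.1,.13));rp("gluetop",p[:,:2]);print(np.percentile(p[:,2],[50,95]))
p=above(f,P,(.48,.58,-.01,.08),(.015,.13));rp("glueall",p[:,:2])
deltas((525.4,34.6,37,.5))
```

```text
gluetop 29658 [526.6  30.6] (103.1, 31.1) -1.072 mean [529.   34.2]
[0.11154066 0.12875698]
glueall 39409 [528.1  35. ] (90.0, 72.5) 1.57 mean [529.7  35.1]
t 15.87 tcp [523.1  32.2  53.8] yaw 0.499 w 26.0 F [-2.7  0.4 -2.5]
   (525.4, 34.6, 37, 0.5) -> [ 3. -1. 17.] -0.001 rows 0.4
```

>>> {"api": "move_arm", "payload": {
  "moves": "2 -1 4 0;3 -1 7 0;3 -1 10 0;3 -1 12 0;3 -1 14 0;3 -1 15 0;3 -1 16 0;3 -1 17 0;3 -1 17 0;3 -1 17 0"
}}

```text
clock: 16.7
position: [0.5265, 0.0348, 0.0393]
tool_rot: [-3.142, 0.0, 0.499]
force: [0.9, 1.1, 0.2]
grip_width: 0.0265
```

>>> {"api": "move_arm", "payload": {
  "moves": "-1 0 1 0;-1 0 1 0;-1 0 2 0;-1 0 2 0;-1 0 2 0;-1 0 3 0;-1 0 3 0;-1 0 3 0;-1 0 3 0;-1 0 3 0"
}}

```text
clock: 17.53
position: [0.5261, 0.0342, 0.0369]
tool_rot: [3.141, -0.001, 0.499]
force: [-2.5, -1.0, 15.8]
grip_width: 0.0262
```

>>> {"api": "move_arm", "payload": {
  "moves": "0 0 -1 0;0 0 -1 0;0 0 -1 0;0 0 -1 0;0 0 -20 0;0 0 -50 0;0 0 -90 0;0 0 -130 0;0 20 -160 0.1;0 50 -180 0.2",
  "grip": 0.5
}}

```text
clock: 18.37
position: [0.55, -0.0079, 0.2199]
tool_rot: [-3.141, -0.003, 0.298]
force: [2.1, 0.1, -0.7]
grip_width: 0.0424
```

```bash
python3 -c "
from h import *
deltas((400,-200,300,0.0))"
```

```text
t 18.37 tcp [550.   -7.9 219.9] yaw 0.298 w 42.4 F [ 2.1  0.1 -0.7]
   (400, -200, 300, 0.0) -> [-200.  140.  -80.] 0.298 rows 6.2
```

>>> {"api": "move_arm", "payload": {
  "moves": "-22 15 -20 0.05;-45 35 -40 0.1;-70 55 -60 0.15;-95 75 -80 0.2;-115 95 -100 0.25;-132 110 -112 0.3;-137 112 -120 0.3;-137 112 -120 0.3;-137 112 -120 0.3;-137 112 -120 0.3"
}}

```text
clock: 19.2
position: [0.4519, -0.1559, 0.3355]
tool_rot: [-3.141, 0.001, 0.001]
force: [-0.3, 0.4, -1.2]
grip_width: 0.043
```

Run:
```python
from h import *
f=bot.grab_frame('wrist');P=cloud(f);save(f,'w6');np.savez('w6.npz',**f)
rp("folder",blob(f,170,8,(.4,.75,-.3,.0),.007,130,90))
p=above(f,P,(.3,.5,-.36,-.15),(.008,.03));rp("yellowz",p[:,:2])
rp("yellow",blob(f,22,36,(.3,.5,-.36,-.15),.015,100))
rp("pink",blob(f,150,178,(.4,.7,-.5,-.3),.015))
p=above(f,P,(.43,.7,-.5,-.33),(.008,.03));rp("pinkz",p[:,:2])
p=above(f,P,(.48,.58,-.02,.1),(.02,.13));rp("glue",p[:,:2])
p=above(f,P,(.48,.58,-.02,.1),(.08,.13));rp("gluetop",p[:,:2])
p=above(f,P,(.4,.7,-.3,-.02),(.004,.02));rp("folderz",p[:,:2])
p=above(f,P,(.6,.7,-.06,.04),(.005,.02));rp("eraser",p[:,:2])
deltas()
```

```text
folder 15536 [ 551.4 -156. ] (187.2, 124.5) -0.122 mean [ 554.9 -156.1]
yellowz 1281 [ 425. -236.] (220.3, 63.9) 0.791 mean [ 396.9 -264.5]
yellow 1382 [ 385.3 -274.3] (123.0, 23.9) 0.344 mean [ 389.7 -272.4]
pink 1309 [ 524.  -397.5] (121.2, 26.7) -0.202 mean [ 539.8 -399.5]
pinkz 1642 [ 523.5 -399.3] (117.9, 20.4) -0.172 mean [ 528.6 -397.5]
glue 1165 [524.3  33.6] (27.5, 26.2) 1.167 mean [524.3  28.7]
gluetop 637 [524.8  34.4] (26.0, 25.9) -1.01 mean [524.9  32.7]
folderz 15392 [ 524.7 -192.3] (229.5, 200.8) -0.125 mean [ 551.7 -158.6]
eraser 561 [623.8  -8.3] (35.0, 19.4) -0.11 mean [623.4  -9. ]
t 19.25 tcp [ 451.9 -155.9  335.4] yaw 0.001 w 42.7 F [-0.2 -0.1 -0.1]
```

View pics/w6.png

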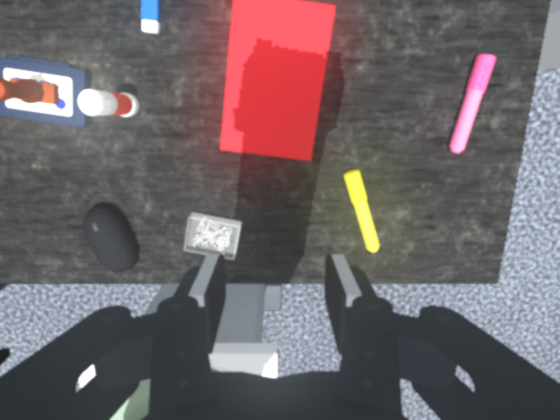

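Glue at (524.8,34.4), right on target. Yellow spans (352,175) to (374,248), the folder fills (222–335, 0–160), and pink is untouched. Now I'll refine folder and yellow.

Run:
```python
from h import *
for n in('w1','w6'):
    f=dict(np.load(n+'.npz'));P=cloud(f);H=hsv(f).astype(int)
    red=((H[...,0]>170)|(H[...,0]<8))&(H[...,1]>120)&(np.abs(P[...,1]+.156)<.12)&(P[...,0]>.42)&(P[...,2]<.02)
    red=cv2.morphologyEx(red.astype(np.uint8),cv2.MORPH_OPEN,np.ones((5,5),np.uint8))>0
    Q=flat(f,.007)
    p=Q[red]; a=-.12
    for _ in range(5):
        u=np.array([np.cos(a),np.sin(a)]);v=np.array([-u[1],u[0]]);s=p@u;t=p@v
        bins=np.linspace(s.min()+.02,s.max()-.02,25);L=[];Rr=[];m=[]
        for b0,b1 in zip(bins,bins[1:]):
            q=t[(s>=b0)&(s<b1)]
            L.append(q.max());Rr.append(q.min());m.append((b0+b1)/2)
        a+=np.arctan((np.polyfit(m,L,1)[0]+np.polyfit(m,Rr,1)[0])/2)
    st=np.percentile(t,[.1,99.9]);
    tm=(np.median(L)+np.median(Rr))/2
    q=s[np.abs(t-tm)<.04]; near=q.min();far=q.max()
    print(n,"yaw",a,"width",np.median(L)-np.median(Rr),"len",far-near,"c(near)",(u*(near+.0925)+v*tm)*1000,"c(mid)",(u*(near+far)/2+v*tm)*1000)
    y=(H[...,0]>=22)&(H[...,0]<=36)&(H[...,1]>100)
    y=cv2.dilate(y.astype(np.uint8),np.ones((5,5),np.uint8))>0
    z=np.nan_to_num(P[...,2]);m=y&(z>.008)&(z<.03)&(P[...,0]<.5)
    rp("yellow",P[m][:,:2])
```

```text
w1 yaw -0.12867843356031863 width 0.12221744994233838 len 0.18824847627791763 c(near) [ 549.53912391 -155.1104299 ] c(mid) [ 551.14993341 -155.31885803]
yellow 931 [ 388.3 -273.1] (110.2, 20.5) 0.333 mean [ 397.4 -268.9]
w6 yaw -0.1308855368019339 width 0.12245393629453215 len 0.1887498024170856 c(near) [ 549.39281996 -154.98941166] c(mid) [ 551.25168459 -155.23410906]
yellow 1181 [ 384.2 -274.8] (118.0, 20.7) 0.339 mean [ 389.9 -271.7]
```

```bash
python3 -c "
from h import *
deltas((384.2,-274.8,80,.339))"
```

```text
t 19.25 tcp [ 451.9 -155.9  335.4] yaw 0.001 w 42.7 F [-0.2 -0.1 -0.1]
   (384.2, -274.8, 80, 0.339) -> [-68. 119. 255.] -0.338 rows 6.9
```

>>> {"api": "move_arm", "payload": {
  "moves": "-8 14 30 -0.05;-17 30 65 -0.1;-27 47 100 -0.15;-36 64 135 -0.2;-46 80 170 -0.25;-55 96 205 -0.3;-62 110 235 -0.338;-68 119 252 -0.338;-68 119 255 -0.338;-68 119 255 -0.338"
}}

```text
clock: 20.08
position: [0.3831, -0.2749, 0.0799]
tool_rot: [-3.139, 0.001, 0.337]
force: [0.6, 0.9, 0.5]
grip_width: 0.0424
```

Run:
```python
from h import *
f=bot.grab_frame('wrist');P=cloud(f);save(f,'w7')
rp("y",above(f,P,(.32,.47,-.34,-.21),(.008,.03))[:,:2])
deltas((384.2,-274.8,4,.339))
```

```text
y 5597 [ 383.2 -274.9] (118.2, 20.5) 0.334 mean [ 391.3 -272.2]
t 20.13 tcp [ 384.  -274.9   81.1] yaw 0.338 w 42.6 F [ 0.5 -0.1  0.8]
   (384.2, -274.8, 4, 0.339) -> [ 0. -0. 77.] -0.001 rows 1.8
```

>>> {"api": "move_arm", "payload": {
  "moves": "-1 0 20 0;-1 0 42 0;-1 0 58 0;-1 0 68 0;-1 0 73 0;-1 0 75 0;-1 0 76 0;-1 0 76 0;-1 0 76 0;-1 0 76 0"
}}

```text
clock: 20.97
position: [0.3828, -0.2765, 0.0058]
tool_rot: [3.141, -0.001, 0.337]
force: [1.3, 0.2, 0.1]
grip_width: 0.0424
```

>>> {"api": "move_arm", "payload": {
  "moves": "0 0 0 0;0 0 0 0;0 0 0 0;0 0 0 0;0 0 0 0;0 0 -15 0;0 0 -35 0;0 0 -50 0;0 0 -60 0;0 0 -60 0",
  "grip": 0.0,
  "grip_force": 30
}}

```text
clock: 21.8
position: [0.3832, -0.2769, 0.0669]
tool_rot: [3.14, -0.002, 0.336]
force: [-0.5, -0.4, 0.3]
grip_width: 0.019
```

```bash
python3 -c "
from h import *
deltas((538,-254.9,65,-.13))"
```

```text
t 21.8 tcp [ 383.2 -276.9   66.9] yaw 0.336 w 19.0 F [-0.5 -0.4  0.3]
   (538, -254.9, 65, -0.13) -> [153.  30.   2.] 0.466 rows 3.7
```

>>> {"api": "move_arm", "payload": {
  "moves": "18 4 2 0.05;40 8 2 0.11;64 13 2 0.18;88 17 2 0.25;110 21 2 0.32;130 25 2 0.39;145 28 2 0.44;153 30 2 0.466;153 30 2 0.466;153 30 2 0.466"
}}

```text
clock: 22.63
position: [0.536, -0.2541, 0.0626]
tool_rot: [3.141, 0.001, -0.128]
force: [-1.4, 0.2, -0.4]
grip_width: 0.0189
```

Run:
```python
from h import *
f=bot.grab_frame('wrist');P=cloud(f);save(f,'w8');H=hsv(f).astype(int)
y=((H[...,0]>=20)&(H[...,0]<=38)&(H[...,1]>90)).astype(np.uint8)
z=np.nan_to_num(P[...,2]);m=(y>0)&(z>.06)&(z<.1)
p=P[m];rp("held",p[:,:2]);print(np.percentile(p[:,2],[5,50,95]))
deltas((538,-254.9,5.5,-.13))
```

```text
held 11485 [ 541.8 -255.2] (108.4, 20.7) -0.123 mean [ 551.  -256.3]
[0.06956431 0.07485114 0.07806347]
t 22.68 tcp [ 535.6 -254.3   62.8] yaw -0.128 w 19.0 F [-0.4  0.  -0.1]
   (538, -254.9, 5.5, -0.13) -> [ 2.  0. 57.] 0.002 rows 1.4
```

View pics/w8.png

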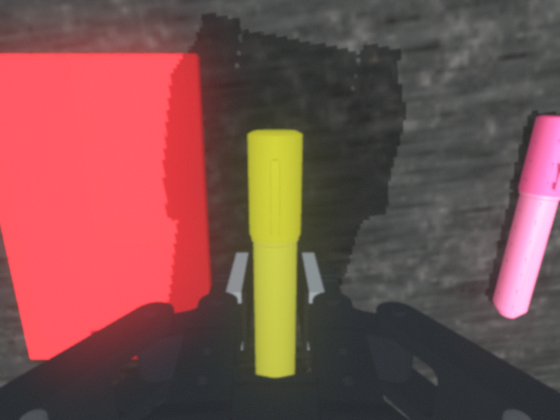

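>>> {"api": "move_arm", "payload": {
  "moves": "2 0 15 0;2 0 28 0;2 0 38 0;2 0 46 0;2 0 52 0;2 0 55 0;2 0 57 0;2 0 58 0;2 0 58 0;2 0 58 0"
}}

```text
clock: 23.52
position: [0.5391, -0.2544, 0.0057]
tool_rot: [3.141, -0.001, -0.129]
force: [-1.1, 0.9, 3.0]
grip_width: 0.0191
```

```bash
python3 -c "
from h import *
deltas()"
```

```text
t 23.52 tcp [ 539.1 -254.4    5.7] yaw -0.129 w 19.1 F [-1.1  0.9  3. ]
```

Touching the desk; release and rise.

>>> {"api": "move_arm", "payload": {
  "moves": "0 0 0 0;0 0 0 0;0 0 0 0;0 0 0 0;0 0 -20 0;0 0 -55 0;0 0 -95 0;0 0 -135 0;0 0 -150 0;0 0 -150 0",
  "grip": 0.36
}}

```text
clock: 24.35
position: [0.5406, -0.2551, 0.1597]
tool_rot: [3.14, -0.006, -0.129]
force: [0.4, 0.0, -0.1]
grip_width: 0.0307
```

Run:
```python
from h import *
f=bot.grab_frame('wrist');P=cloud(f)
p=above(f,P,(.45,.64,-.285,-.225),(.010,.03));rp("yellow",p[:,:2])
p=above(f,P,(.43,.7,-.46,-.33),(.008,.03));rp("pink",p[:,:2])
deltas((625,-8.5,90,-.11))
```

```text
yellow 3138 [ 540.1 -254.5] (118.0, 20.4) -0.135 mean [ 547.1 -255.7]
pink 3453 [ 523.2 -399.2] (117.7, 20.9) -0.186 mean [ 530.  -398.2]
t 24.4 tcp [ 539.7 -254.7  157.3] yaw -0.129 w 30.8 F [ 0.8  0.4 -1.1]
   (625, -8.5, 90, -0.11) -> [  53. -255.   67.] -0.019 rows 6.5
```

>>> {"api": "move_arm", "payload": {
  "moves": "6 -28 5 0;14 -66 12 0;22 -105 20 0;30 -145 30 0;38 -183 42 0;46 -220 54 0;52 -245 64 0;53 -255 67 -0.02;53 -255 67 -0.02;53 -255 67 -0.02"
}}

```text
clock: 25.23
position: [0.6235, -0.0086, 0.0872]
tool_rot: [3.141, 0.002, -0.109]
force: [-0.2, -1.2, -0.3]
grip_width: 0.0309
```

Run:
```python
from h import *
f=bot.grab_frame('wrist');P=cloud(f)
p=above(f,P,(.57,.68,-.06,.04),(.006,.03));rp("eraser",p[:,:2])
deltas((625,-8.5,2.5,-.11))
```

```text
eraser 1872 [627.7  -8.8] (42.0, 18.6) -0.112 mean [629.1  -8.9]
t 25.28 tcp [623.7  -9.7  87.8] yaw -0.11 w 30.9 F [ 0.6 -0.6 -0.5]
   (625, -8.5, 2.5, -0.11) -> [ 1. -1. 85.] -0.0 rows 2.0
```

Eraser at (627.7,−8.8): shift +4 along x, then descend.

>>> {"api": "move_arm", "payload": {
  "moves": "4 0 20 0;4 0 42 0;4 0 60 0;4 0 72 0;4 0 79 0;4 0 83 0;4 0 85 0;4 0 85 0;4 0 85 0;4 0 85 0"
}}

```text
clock: 26.12
position: [0.6287, -0.0087, 0.0041]
tool_rot: [-3.141, -0.001, -0.109]
force: [-0.3, 0.4, -0.4]
grip_width: 0.0309
```

>>> {"api": "move_arm", "payload": {
  "moves": "0 0 0 0;0 0 0 0;0 0 0 0;0 0 0 0;0 0 0 0;0 0 -20 0;0 0 -50 0;0 0 -75 0;0 0 -85 0;0 0 -85 0",
  "grip": 0.0,
  "grip_force": 30
}}

```text
clock: 26.95
position: [0.6297, -0.0086, 0.0911]
tool_rot: [-3.141, -0.004, -0.109]
force: [0.9, -0.5, -0.8]
grip_width: 0.0178
```

```bash
python3 -c "
from h import *
deltas((533.5,-304.1,85,-.133))"
```

```text
t 26.95 tcp [629.7  -8.6  91.1] yaw -0.109 w 17.8 F [ 0.9 -0.5 -0.8]
   (533.5, -304.1, 85, -0.133) -> [-63. 304.   6.] 0.024 rows 7.5
```

>>> {"api": "move_arm", "payload": {
  "moves": "-6 28 2 0;-14 66 3 0.01;-22 105 4 0.02;-30 145 5 0.024;-38 183 6 0.024;-46 221 6 0.024;-54 258 6 0.024;-60 285 6 0.024;-63 304 6 0.024;-63 304 6 0.024"
}}

```text
clock: 27.78
position: [0.5298, -0.3088, 0.0813]
tool_rot: [3.14, 0.002, -0.139]
force: [0.5, -0.1, 0.1]
grip_width: 0.0177
```

Run:
```python
from h import *
f=bot.grab_frame('wrist');P=cloud(f);H=hsv(f).astype(int)
p=above(f,P,(.45,.64,-.285,-.225),(.010,.03));rp("yellow",p[:,:2])
deltas((533.5,-304.1,3.5,-.133))
```

```text
yellow 5676 [ 540.1 -254.8] (118.0, 20.7) -0.132 mean [ 548.1 -257.5]
t 27.83 tcp [ 530.9 -306.1   81.2] yaw -0.137 w 18.1 F [-0.1  0.2 -0.1]
   (533.5, -304.1, 3.5, -0.133) -> [ 2. -2. 78.] -0.004 rows 1.9
```

>>> {"api": "move_arm", "payload": {
  "moves": "1 0 18 0;1 0 34 0;1 0 46 0;1 0 54 0;1 0 59 0;1 0 62 0;1 0 63 0;1 0 63 0;1 0 63 0;1 0 63 0"
}}

```text
clock: 28.67
position: [0.5337, -0.3043, 0.0198]
tool_rot: [3.141, -0.001, -0.133]
force: [-0.4, 0.2, -0.1]
grip_width: 0.0181
```

```bash
python3 -c "
from h import *
deltas((534.5,-304.1,3.5,-.133))"
```

```text
t 28.67 tcp [ 533.7 -304.3   19.8] yaw -0.133 w 18.1 F [-0.4  0.2 -0.1]
   (534.5, -304.1, 3.5, -0.133) -> [ 1. -0. 16.] -0.0 rows 0.4
```

>>> {"api": "move_arm", "payload": {
  "moves": "1 0 4 0;1 0 7 0;1 0 10 0;1 0 12 0;1 0 14 0;1 0 15 0;1 0 16 0;1 0 16 0;1 0 16 0;1 0 16 0"
}}

```text
clock: 29.5
position: [0.5343, -0.3042, 0.0039]
tool_rot: [-3.142, 0.0, -0.133]
force: [-6.1, 1.9, 13.8]
grip_width: 0.0176
```

>>> {"api": "move_arm", "payload": {
  "moves": "0 0 0 0;0 0 0 0;0 0 0 0;0 0 0 0;0 0 -20 0;0 0 -55 0;0 0 -95 0;0 0 -135 0;0 0 -160 0;0 0 -160 0",
  "grip": 0.36
}}

```text
clock: 30.33
position: [0.5366, -0.3055, 0.1689]
tool_rot: [3.139, -0.007, -0.134]
force: [0.9, -1.0, -0.4]
grip_width: 0.0308
```

Run:
```python
from h import *
f=bot.grab_frame('wrist');P=cloud(f)
p=above(f,P,(.45,.64,-.285,-.225),(.010,.03));rp("yellow",p[:,:2])
p=above(f,P,(.49,.58,-.335,-.285),(.006,.03));rp("eraser",p[:,:2])
p=above(f,P,(.43,.7,-.46,-.35),(.008,.03));rp("pink",p[:,:2])
deltas((500,-100,350,0))
```

```text
yellow 2921 [ 540.2 -254.6] (118.1, 20.8) -0.128 mean [ 547.5 -256.7]
eraser 1035 [ 533.6 -304.2] (41.9, 18.8) -0.14 mean [ 534.6 -304.3]
pink 3066 [ 523.1 -399.7] (117.7, 20.0) -0.179 mean [ 529.7 -399. ]
t 30.38 tcp [ 535.6 -304.9  166.1] yaw -0.133 w 30.8 F [-0.1 -0.1 -0.3]
   (500, -100, 350, 0) -> [ -63. -198. -184.] -0.133 rows 6.7
```

Within about 1 mm. One last overview before handing in.

>>> {"api": "move_arm", "payload": {
  "moves": "-6 -18 -20 -0.02;-16 -48 -50 -0.04;-26 -80 -80 -0.07;-36 -112 -110 -0.1;-46 -145 -140 -0.13;-56 -175 -168 -0.13;-63 -198 -184 -0.13;-63 -198 -184 -0.13;-63 -198 -184 -0.13;-63 -198 -184 -0.13"
}}

```text
clock: 31.22
position: [0.4981, -0.1, 0.3463]
tool_rot: [3.141, 0.001, -0.003]
force: [0.2, 0.0, -0.2]
grip_width: 0.0307
```

Run:
```python
from h import *
f=bot.grab_frame('wrist');P=cloud(f);save(f,'w9')
p=above(f,P,(.48,.6,.07,.2),(.075,.13));rp("stamptop",p[:,:2])
p=above(f,P,(.48,.58,-.02,.07),(.08,.13));rp("gluetop",p[:,:2])
```

```text
stamptop 447 [538.9 132.7] (23.9, 21.7) 0.699 mean [539.  130.8]
gluetop 509 [525.8  33.7] (25.5, 25.0) 1.567 mean [525.9  32.9]
```

View pics/w9.png

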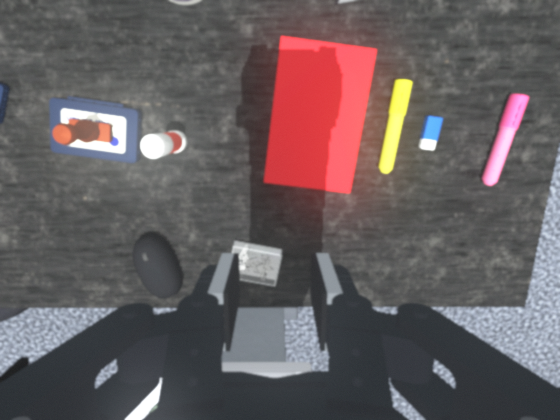

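The stamp stands on the pad at (90,130) and the glue beside it at (160,143). Yellow at (396,127) and the eraser at (431,132) lie along the folder; pink is unmoved at (505,140).

```bash
python3 -c "
from h import *
print(bot.job_done())"
```

```text
the job is handed in; nothing more can be done
None
```

The stamping place is set out as asked, and I handed the job in at about 31 s of the 112 s allowed. I worked in the order given. The eraser came off the pad first and waited on bare desk until the yellow highlighter was down.

My last checks, from close wrist-camera depth pictures:

| Thing | Where it ended up |
|---|---|
| Stamp | Upright on the pad; foot within about 0.5 mm of the pad's middle and in line with it when I let go; handle top about 1 mm off afterwards |
| Glue stick | Standing about 1 mm from its target, 3 cm from the pad's edge and level with its middle |
| Yellow highlighter | Lying about 2 mm along from level with the folder's middle, gap to the folder about 3 cm, parallel within about 0.01 rad |
| Eraser | About 0.2 mm from its target beside the highlighter, gap about 3 cm, parallel within about 0.01 rad |
| Pink highlighter | Unmoved; readings agree within about 1 mm |

No check failed. The highest force I read was about 16 N at the wrist, while setting the glue stick down. The first long-range estimates were off by up to about 2 cm because of blurred depth edges, so I used the close views instead.

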